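# Bring the spouted dispenser to the front of the serving carousel and hold it there

### The arm

A 6-joint arm with a two-finger parallel gripper is mounted at the origin on the work surface. World frame = base frame: x ahead of the robot, y to its left, z up, the work surface at z = 0. Lengths are in m, angles in rad, forces in N, time in s.
With the tool pointing down it reaches from about 0.35 to 0.775 m from the base axis. Payload 5.5 kg.
Tool frame: the origin (TCP) lies between the finger pads; the fingertips stand 22 mm ahead of it and the grasp point (between the pads) lies 3 mm ahead of it; z points along the fingers, y is the direction in which the jaws open and shut (so a half turn about z gives the same grasp; the last joint's range is limited). The gripper opens to 85 mm and grips with 20 to 120 N. Pads are 22 mm wide; open, the fingers measure 114 mm over their backs; the gripper's body (76 mm by 85 mm) begins 54 mm behind the grasp point. The pads swing forward as they close: fully open they stand 13 mm farther back than shut.
Start: joints at [-1.437, 0.313, 0.046, 1.304, 0, 1.431], TCP at [0.155, -0.554, 0.253] pointing down, gripper open.
Joint ranges: [-2.76, 2.76], [-0.86, 1.69], [-1.03, 1.26], [-2.2, 2.34], [-1.47, 1.5], [-3.14, 3.14]. Speed limits (rad/s): [2.57, 2.57, 3.14, 3.14, 3.14, 3.14].

### API

Orientations are given as a 3x3 rotation matrix whose columns are the frame's x, y, z axes.
In Python, from cell import manip, move_gripper, read_state, optics, job_done gives the robot as it stands. Calls block until the motion is done:
- manip.reach(position, orientation): joint-space move of the TCP to a pose.
- manip.move_linear(position, attitude=None, max_speed=0.15): straight line of the TCP; attitude=None keeps the orientation; max_speed is the mean speed in m/s.
- manip.set_joints(angles): joint-space move.
- move_gripper(opening, effort=None): opening from 0.0 (shut) to 1.0 (fully open); effort is the grip in N (None keeps the last); returns when the fingers have stopped.
- manip.hold(seconds).
- manip.solve_ik(position, orientation): joint angles nearest the present ones, or None.
- read_state(): the state.
- optics.grab_frame(name): name is "scene" or "top" or "wrist"; returns a dict with "frame" (400x640x3 uint8, red, green, blue), "z_map" (400x640 float32, m along the optical axis (not along the pixel's ray), 0 where there is no reading), "camera_matrix" (3x3 intrinsics, pixels), "rvec" (rotation vector, rad) and "tvec" (3), from world to camera coordinates, as OpenCV has them. Camera axes: x right, y down, z forward; pixel columns grow to the right and rows downward; lengths in m; the calibration is good to about 2 mm. A picture is of the moment at which its call begins.
A pose or a line that the arm cannot do raises manip.IKError and nothing moves.
- job_done(): hands the job in, once; it reports no verdict.
The state is a dict: "clock": time; "joints": joint angles; "joint_vel": joint speeds; "tau": joint torques, N m; "ee_pos": TCP position; "orientation": TCP orientation; "wrist_force": force on the tool from outside, world axes, zero at the start; "ft_torque": the same for the moment, N m; "gripper_width": opening from 0.0 (shut) to 1.0 (fully open).
Only numpy, scipy, OpenCV 4.12 (cv2) and the standard library are available. Lean on these libraries where they do the work, as an engineer would, in place of code of your own. Each camera call takes 0.05 s, during which the arm holds its last target.

### The job

On the deli counter's serving carousel, first swivel the tall dispenser in its well until its spout points straight outward over the steel tab on the rim, while the carousel is still away from its front position. Then turn the carousel, smoothly, until that tab and the spout stand in line with the pointer at the front of the stand, and finish while still gripping the dispenser or another part of the carousel, holding the carousel firmly and still, not letting go. Leave everything else on the counter where it is.

Things in the scene. Friction and masses are not known exactly. Their poses are not given: they have to be found in the camera images.
- stand: fixed round base of the serving carousel. Origin: on the vertical turning axis, at counter height. Its own -x axis is the carousel's front, where an aluminium tongue 34 mm wide runs out along the counter to 193 mm from the axis and ends in a point, the pointer. Front lies towards the robot, turned up to 0.5 rad either way.
- carousel: turning part: round black sectored pan, 280 mm across, rim 50 mm above the counter, carrying five steel containers 85 mm from the axis, 72 degrees apart. Origin on the turning axis, 24 mm above the counter, z up; its own -x axis runs out through the dispenser's place and the rim tab. Turns both ways without stops against about 0.12 N m of friction; stays where left.
- hub (a point): top of the steel hub on the turning axis, 76 mm above the counter, 52 mm across. Thin partitions reach 64 mm. The four other containers are fixed to the pan and have no spout: three low lidded jars (tops 105 to 120 mm above the counter) and, two places from the dispenser, a tall round-topped one (top 175 mm, 54 mm thick).
- dispenser: tall steel dispenser, the only container with a side spout. Origin on its axis at its underside, 38 mm above the counter, z up; its own -x axis is the spout's direction. Body 52 mm thick up to 126 mm above the counter, then a neck. It cannot be lifted or shifted in its well, only swivelled about its vertical axis, both ways without stops, against about 0.06 N m of friction.
- cap (a point): point on the dispenser's axis inside its cap, 171 mm above the counter, a good grip height. The cap is round, ribbed, 42 mm in diameter, from 148 to 194 mm above the counter, in one piece with the dispenser; it can be gripped from above at any yaw.
- spout_tip (a point): mouth of the spout: 59 mm from the dispenser's axis, 137 mm above the counter. The spout is a 15 mm tube, its top 145 mm above the counter.
- rim_tab (a point): top of the steel tab on the carousel's rim, 10 mm wide, 12 mm thick, 143 mm from the turning axis, 64 mm above the counter; it stands straight out from the middle of the dispenser's place.
- pointer (a point): top of the pointer on the stand, 180 mm from the turning axis, 14 mm above the counter; it marks the front.
- bowl: bystander: white ceramic bowl, 100 mm across, 45 mm high; origin at the centre of its underside; leave it where it is
- mill: bystander: dark wooden pepper mill, 48 mm across, 110 mm high; origin at the centre of its underside; leave it where it is
- spoon: bystander: wooden spoon, 200 mm long, lying on the counter; origin at the centre of its underside; leave it where it is
- tub: bystander: white plastic lidded tub, 64 mm across, 60 mm high; origin at the centre of its underside; leave it where it is
- pan: bystander: empty rectangular steel pan, 200 x 120 x 65 mm high; origin at the centre of its underside; leave it where it is
- spatula: bystander: spatula, 250 mm long, lying on the counter; origin at the centre of its underside; leave it where it is

How it is judged:
By the outcome, as a careful person would: the job done as asked, in the order asked, and still so for the second after the job is handed in, while the arm keeps its last pose, push and grip.
It also fails if it takes over 51 s, if anything falls off the work surface, if the arm or the gripper's body presses on something with over 40 N, if the wrist force passes 120 N, or if a joint passes its speed limit or range.

## Working session

There is one attempt and no reset: what is moved stays moved. The work goes in short steps, each a Python script; the robot and the scene stay as the last script left them, time stands still between calls to the robot, and variables do not carry over. Pictures are saved under pics/ and viewed, and the job is handed in when it is done.

```bash
mkdir -p pics; ls
cat > h.py <<'E'
import numpy as np, cv2
from cell import manip, move_gripper, read_state, optics, job_done
def save(n,f):
    cv2.imwrite('pics/'+n+'.png',cv2.cvtColor(f,cv2.COLOR_RGB2BGR))
def cloud(d):
    K=d['camera_matrix'];R,_=cv2.Rodrigues(np.array(d['rvec'],float));t=np.array(d['tvec'],float).reshape(3)
    z=d['z_map'];v,u=np.mgrid[0:z.shape[0],0:z.shape[1]]
    p=np.stack([(u-K[0,2])/K[0,0]*z,(v-K[1,2])/K[1,1]*z,z],-1)
    P=(p-t)@R
    P[z<=0]=np.nan
    return P
def proj(d,X):
    return cv2.projectPoints(np.array(X,float).reshape(-1,3),np.array(d['rvec'],float),np.array(d['tvec'],float),np.array(d['camera_matrix'],float),None)[0].reshape(-1,2)
E
python3 - <<'E'
from h import *
import pickle
for n in ['scene','top']:
    d=optics.grab_frame(n); save(n+'0',d['frame']); pickle.dump(d,open(n+'0.pkl','wb'))
s=read_state(); print(s['clock'],s['ee_pos'],s['wrist_force'])
E
```

```text
pics
0.1 [ 0.15540571 -0.55314624  0.25250261] [ 0.78394026 -0.48121538  0.35242502]
```

View pics/scene0.png

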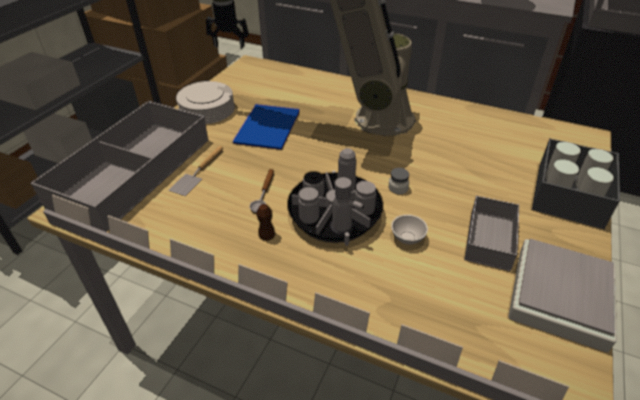

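View pics/top0.png

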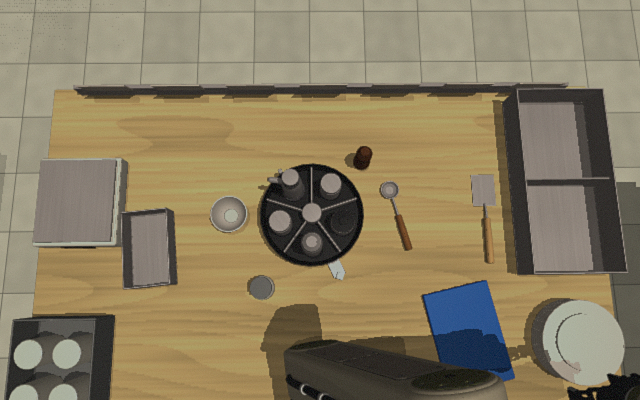

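Run:
```python
from h import *
import pickle
d=pickle.load(open('top0.pkl','rb'));P=cloud(d)
f=d['frame'][150:290,240:380]; save('topz',cv2.resize(f,None,fx=5,fy=5,interpolation=cv2.INTER_CUBIC)[:600])
np.save('P.npy',P)
s=pickle.load(open('scene0.pkl','rb'));f=s['frame'][130:260,250:450]; save('scz',cv2.resize(f,None,fx=4,fy=4,interpolation=cv2.INTER_CUBIC))
for u,v in [(312,212),(290,178),(330,183),(279,222),(312,242),(344,217),(340,273),(337,265),(272,182),(266,187)]: print(u,v,P[v,u].round(4))
```

```text
312 212 [0.5588 0.0339 0.0735]
290 178 [0.6237 0.085  0.1911]
330 183 [ 0.6263 -0.0131  0.1186]
279 222 [0.5276 0.1167 0.1165]
312 242 [0.4713 0.0336 0.1746]
344 217 [ 0.5398 -0.0477  0.108 ]
340 273 [ 0.4014 -0.0395  0.0136]
337 265 [ 0.4229 -0.0321  0.0093]
272 182 [0.6257 0.1329 0.1396]
266 187 [0.6419 0.1628 0.0023]
```

View pics/topz.png

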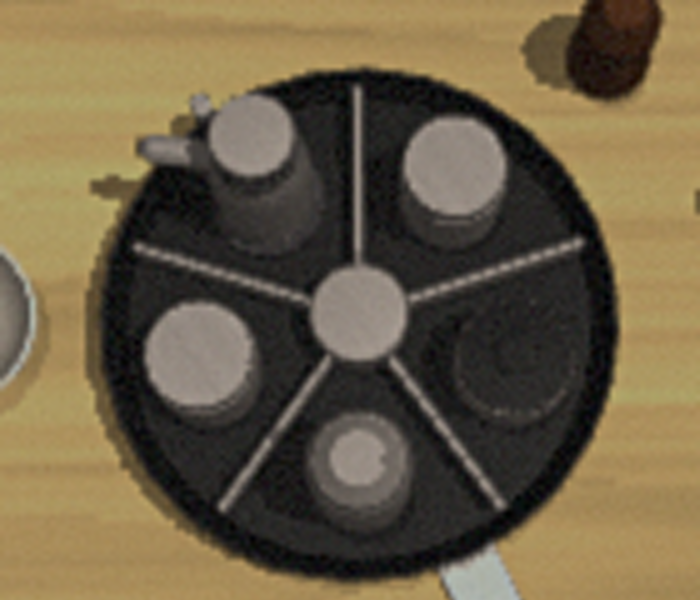

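View pics/scz.png

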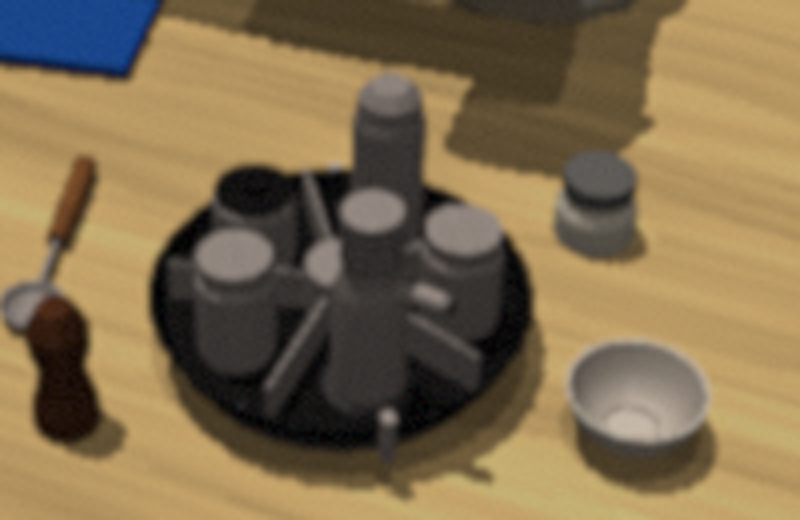

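```bash
cat >> h.py <<'E'
def ray(d,uv,z):
    K=np.array(d['camera_matrix']);R,_=cv2.Rodrigues(np.array(d['rvec'],float));t=np.array(d['tvec'],float).reshape(3)
    C=-R.T@t; r=R.T@np.linalg.inv(K)@np.array([uv[0],uv[1],1.]); return C+r*(z-C[2])/r[2]
E
python3 - <<'E'
from h import *
import pickle
d=pickle.load(open('top0.pkl','rb'));P=cloud(d)
v,u=np.mgrid[0:400,0:640]
def sel(c,r,z0,z1):
    m=(np.hypot(P[...,0]-c[0],P[...,1]-c[1])<r)&(P[...,2]>z0)&(P[...,2]<z1); return m
hub=None
c=np.array([.559,.034])
for i in range(3):
    m=sel(c,.035,.069,.083); Q=P[m]; c=(Q[:,:2].min(0)+Q[:,:2].max(0))/2; c=Q[:,:2].mean(0)
print('hub',m.sum(),c,np.nanmedian(Q[:,2]), np.ptp(Q[:,:2],axis=0))
k=np.array([.624,.085])
m=sel(k,.04,.184,.204);Q=P[m];k=Q[:,:2].mean(0);print('cap',m.sum(),k,np.median(Q[:,2]),np.ptp(Q[:,:2],axis=0))
print('r',np.hypot(*(k-c)),'ang',np.degrees(np.arctan2(*(k-c)[::-1])))
# partitions
m=(P[...,2]>.058)&(P[...,2]<.068)&(np.hypot(P[...,0]-c[0],P[...,1]-c[1])<.13)&(np.hypot(P[...,0]-c[0],P[...,1]-c[1])>.04)
Q=P[m][:,:2]-c; a=np.degrees(np.arctan2(Q[:,1],Q[:,0]))%72
print('part',m.sum(),np.degrees(np.angle(np.exp(1j*np.radians(a*5)).mean()))/5)
# tops
for (U,V) in [(330,183),(279,222),(344,217),(312,242)]:
    z=P[V,U,2]; m=sel(P[V,U,:2],.035,z-.006,z+.006); q=P[m][:,:2].mean(0)-c; print(U,V,np.hypot(*q),np.degrees(np.arctan2(q[1],q[0])))
print('spout pts'); m=sel(k,.08,.12,.15)&(np.hypot(P[...,0]-k[0],P[...,1]-k[1])>.03)
Q=P[m]; print(np.c_[u[m],v[m],Q.round(3)]); q=Q[:,:2].mean(0)-k; print('spoutang',np.degrees(np.arctan2(q[1],q[0])))
t=ray(d,(280,170.6),.064); q=t[:2]-c; print('tab',t,np.hypot(*q),np.degrees(np.arctan2(q[1],q[0])))
s=pickle.load(open('scene0.pkl','rb'));t=ray(s,(347,234),.064); q=t[:2]-c; print('tab scene',t,np.hypot(*q),np.degrees(np.arctan2(q[1],q[0])))
# tongue
R=np.hypot(P[...,0]-c[0],P[...,1]-c[1]); a=np.degrees(np.arctan2(P[...,1]-c[1],P[...,0]-c[0]))%360
br=d['frame'].astype(int); print(br[270,337],br[270,325])
m=(R<.2)&(R>.148)&(a>185)&(a<225)&(br[...,2]>br[...,0]*0.85)&(br.sum(-1)>350)
Q=P[m];print('tongue',m.sum(),R[m].max(),np.median(Q[:,2]))
for lo,hi in [(.148,.16),(.16,.17),(.17,.18),(.18,.2)]:
    mm=m&(R>lo)&(R<hi); q=P[mm][:,:2].mean(0)-c; print(lo,mm.sum(),np.degrees(np.arctan2(q[1],q[0]))%360)
st=read_state(); print(np.round(st['orientation'],3),st['gripper_width'])
E
```

```text
hub 299 [0.55773748 0.03579742] 0.07541159104979661 [0.05049013 0.04991837]
cap 243 [0.62550008 0.08550645] 0.19314864066214713 [0.03981706 0.04114142]
r 0.08404021912109873 ang 36.262886390386306
part 255 -0.01940516710664294
330 183 0.08469519431897225 -36.15275670791941
279 222 0.08495443969558512 107.98250903185013
344 217 0.08459524089799 -108.09656289342082
312 242 0.08525958391978124 179.9727818591533
spout pts
[[2.69e+02 1.77e+02 6.38e-01 1.40e-01 1.44e-01]
 [2.70e+02 1.77e+02 6.37e-01 1.37e-01 1.45e-01]
 [2.71e+02 1.77e+02 6.38e-01 1.35e-01 1.42e-01]
 [2.72e+02 1.77e+02 6.38e-01 1.33e-01 1.43e-01]
 [2.73e+02 1.77e+02 6.38e-01 1.30e-01 1.43e-01]
 [2.74e+02 1.77e+02 6.38e-01 1.28e-01 1.41e-01]
 [2.75e+02 1.77e+02 6.39e-01 1.26e-01 1.39e-01]
 [2.76e+02 1.77e+02 6.39e-01 1.23e-01 1.37e-01]
 [2.67e+02 1.78e+02 6.35e-01 1.45e-01 1.44e-01]
 [2.68e+02 1.78e+02 6.36e-01 1.43e-01 1.41e-01]
 [2.69e+02 1.78e+02 6.36e-01 1.40e-01 1.40e-01]
 [2.70e+02 1.78e+02 6.35e-01 1.37e-01 1.45e-01]
 [2.71e+02 1.78e+02 6.34e-01 1.35e-01 1.46e-01]
 [2.72e+02 1.78e+02 6.36e-01 1.33e-01 1.41e-01]
 [2.73
[... 2687 characters left out ...]
9e+02 1.83e+02 6.24e-01 1.16e-01 1.36e-01]
 [3.22e+02 1.84e+02 6.23e-01 7.00e-03 1.21e-01]
 [3.22e+02 1.85e+02 6.20e-01 7.00e-03 1.24e-01]
 [3.22e+02 1.86e+02 6.18e-01 7.00e-03 1.22e-01]
 [2.86e+02 2.13e+02 5.50e-01 9.90e-02 1.20e-01]]
spoutang 83.34361772759554
tab [0.67357088 0.11896208 0.064     ] 0.14259642005304174 35.67713413520299
tab scene [0.67354743 0.11982075 0.064     ] 0.14307992635484365 35.96192796516807
[173 179 170] [172 145  93]
tongue 162 0.1901924932713863 0.008566910025504436
0.148 53 204.53575398498478
0.16 43 204.55126678426367
0.17 46 204.704137205876
0.18 20 204.59601423829403
[[ 0.963  0.27  -0.   ]
 [ 0.27  -0.963  0.002]
 [ 0.    -0.002 -1.   ]] 1.0007543773441276
```

```bash
cat >> h.py <<'E'
HUB=np.array([.5577,.0357]); RAD=.085; A0=np.radians(36.0); AT=np.radians(204.57); SP0=np.radians(83.5)
ZG=.176
def Rd(y): # tool down, tool x axis at yaw y
    c,s=np.cos(y),np.sin(y); return np.array([[c,s,0],[s,-c,0],[0,0,-1.]])
def capxy(a,r=RAD): return HUB+r*np.array([np.cos(a),np.sin(a)])
E
python3 - <<'E'
from h import *
print(read_state()['joints'])
for a in [36,60,90,120,150,180,204.57]:
  for y in [0,60,120,180,240,300]:
    p=capxy(np.radians(a)); q=manip.solve_ik(np.r_[p,ZG],Rd(np.radians(y)))
    print(a,y,None if q is None else np.round(q,2))
E
```

```text
[-1.43659837e+00  3.13911728e-01  4.50848797e-02  1.30363507e+00
 -1.17256091e-07  1.43122207e+00]
36 0 [ 0.01  0.45  0.06  1.18  0.   -3.13]
36 60 [0.01 0.45 0.06 1.18 0.   2.1 ]
36 120 [0.01 0.45 0.06 1.18 0.   1.06]
36 180 [0.01 0.45 0.06 1.18 0.   0.01]
36 240 [ 0.01  0.45  0.06  1.18  0.   -1.04]
36 300 [ 0.01  0.45  0.06  1.18  0.   -2.09]
60 0 [ 0.05  0.41 -0.    1.16  0.   -3.09]
60 60 [ 0.05  0.41 -0.    1.16  0.    2.14]
60 120 [ 0.05  0.41 -0.    1.16  0.    1.1 ]
60 180 [ 0.05  0.41 -0.    1.16  0.    0.05]
60 240 [ 0.05  0.41 -0.    1.16  0.   -1.  ]
60 300 [ 0.05  0.41 -0.    1.16  0.   -2.05]
90 0 [ 0.07  0.34 -0.11  1.12  0.   -3.07]
90 60 [ 0.07  0.34 -0.11  1.12  0.    2.17]
90 120 [ 0.07  0.34 -0.11  1.12  0.    1.12]
90 180 [ 0.07  0.34 -0.11  1.12  0.    0.07]
90 240 [ 0.07  0.34 -0.11  1.12  0.   -0.97]
90 300 [ 0.07  0.34 -0.11  1.12  0.   -2.02]
120 0 [ 0.06  0.26 -0.22  1.09  0.   -3.09]
120 60 [ 0.06  0.26 -0.22  1.09  0.    2.15]
120 120 [ 0.06  0.26 -0.22  1.09  0.    1.1 ]
120 180 [ 0.06  0.26 -0.22  1.09  0.    0.06]
120 240 [ 0.06  0.26 -0.22  1.09  0. 
[... 191 characters left out ...]
50 180 [-0.    0.19 -0.31  1.07  0.   -0.  ]
150 240 [-0.    0.19 -0.31  1.07  0.   -1.05]
150 300 [-0.    0.19 -0.31  1.07  0.   -2.1 ]
180 0 [-0.09  0.16 -0.35  1.06  0.    3.05]
180 60 [-0.09  0.16 -0.35  1.06  0.    2.  ]
180 120 [-0.09  0.16 -0.35  1.06  0.    0.95]
180 180 [-0.09  0.16 -0.35  1.06  0.   -0.09]
180 240 [-0.09  0.16 -0.35  1.06  0.   -1.14]
180 300 [-0.09  0.16 -0.35  1.06  0.   -2.19]
204.57 0 [-0.17  0.17 -0.33  1.07  0.    2.98]
204.57 60 [-0.17  0.17 -0.33  1.07  0.    1.93]
204.57 120 [-0.17  0.17 -0.33  1.07  0.    0.88]
204.57 180 [-0.17  0.17 -0.33  1.07  0.   -0.17]
204.57 240 [-0.17  0.17 -0.33  1.07  0.   -1.21]
204.57 300 [-0.17  0.17 -0.33  1.07  0.   -2.26]
```

Run:
```python
from h import *
import pickle
p=capxy(A0); manip.reach(np.r_[p,.30],Rd(SP0)); print(read_state()['clock'])
d=optics.grab_frame('wrist'); save('w1',d['frame']); pickle.dump(d,open('w1.pkl','wb'))
s=read_state(); print(s['clock'],s['ee_pos'],p,s['wrist_force'],np.round(s['joints'],2))
```

```text
2.9
2.95 [0.62656613 0.08469146 0.29994297] [0.62646644 0.08566175] [-0.45857746  0.13306459 -0.17857062] [ 0.01  0.43  0.32  1.47 -0.    1.69]
```

View pics/w1.png

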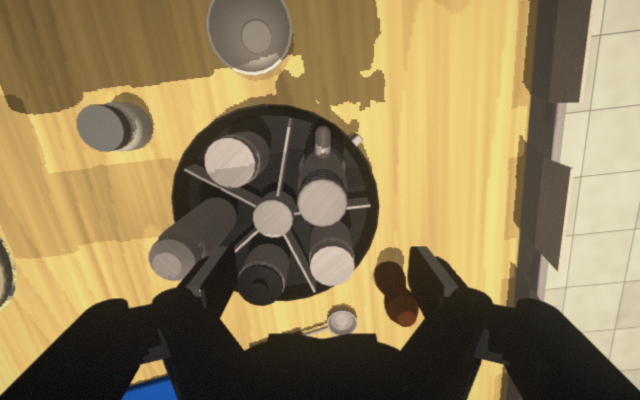

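Run:
```python
from h import *
import pickle
d=pickle.load(open('w1.pkl','rb'));P=cloud(d)
def cen(c,r,z0,z1):
    for i in range(3):
        m=(np.hypot(P[...,0]-c[0],P[...,1]-c[1])<r)&(P[...,2]>z0)&(P[...,2]<z1);c=P[m][:,:2].mean(0)
    return c,m.sum(),np.median(P[m][:,2]),np.ptp(P[m][:,:2],axis=0)
h=cen(HUB,.035,.069,.083);k=cen(capxy(A0),.03,.187,.2);print(h,k)
q=k[0]-h[0];print(np.hypot(*q),np.degrees(np.arctan2(q[1],q[0])))
for u,v in [(357,140)]:
    t=ray(d,(u,v),.064)[:2]-h[0];print(np.hypot(*t),np.degrees(np.arctan2(t[1],t[0])),P[v,u])
K=k[0]
r=np.hypot(P[...,0]-K[0],P[...,1]-K[1]); a=np.degrees(np.arctan2(P[...,1]-K[1],P[...,0]-K[0]))
for lo,hi in [(.03,.037),(.037,.044),(.044,.051),(.051,.062),(.03,.062)]:
    m=(r>lo)&(r<hi)&(P[...,2]>.125)&(P[...,2]<.15)&(abs(a-80)<40); Q=P[m]
    aa=a[m];print(lo,m.sum(),aa.mean(),aa.min(),aa.max())
m=(r>.03)&(r<.062)&(P[...,2]>.138)&(P[...,2]<.15)&(abs(a-80)<40); print('top only',m.sum(),a[m].mean())
print(ray(d,(323,130),.137)-np.r_[K,0])
f=d['frame'][80:240,250:410]; save('w1z',cv2.resize(f,None,fx=3.7,fy=3.7,interpolation=cv2.INTER_CUBIC))
```

```text
(array([0.55829489, 0.0368918 ]), np.int64(1252), np.float64(0.07615631915317347), array([0.051053  , 0.05078654])) (array([0.62643676, 0.08690982]), np.int64(1978), np.float64(0.19410711466486386), array([0.04226555, 0.04158866]))
0.08452879382146095 36.27970314772314
0.14099183391226422 35.54567427781206 [0.67323932 0.1186408  0.06190037]
0.03 108 82.99740458501667 69.88061822852654 95.77175381775544
0.037 115 82.86091945975741 72.52398523701717 93.28983692952148
0.044 119 83.04742041310173 74.45827708889438 91.60181405587726
0.051 98 82.96635687065358 75.76781981743893 90.38191715123645
0.03 440 82.96834417167513 69.88061822852654 95.77175381775544
top only 437 82.98108950044205
[0.00735355 0.05255459 0.137     ]
```

View pics/w1z.png

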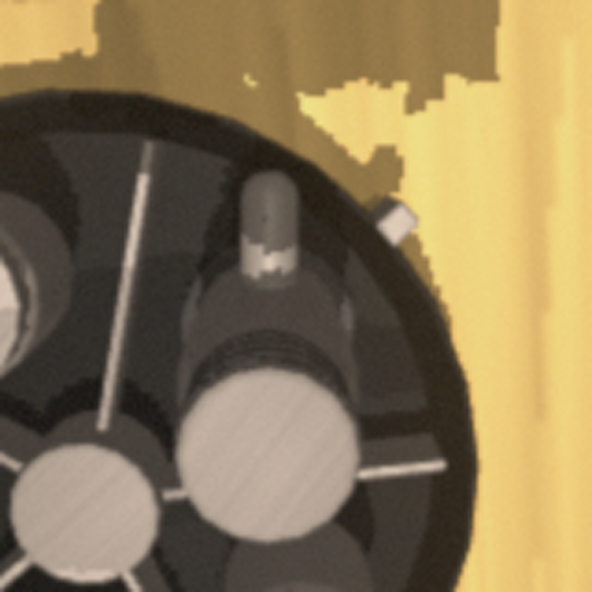

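```bash
sed -i 's/^HUB=.*/HUB=np.array([.558,.0363]); RAD=.085; A0=np.radians(36.0); AT=np.radians(204.57); SP0=np.radians(83.0)/' h.py
python3 - <<'E'
from h import *
p=capxy(A0); 
manip.reach(np.r_[p,.24],Rd(SP0))
manip.move_linear(np.r_[p,ZG],Rd(SP0),max_speed=.06)
s=read_state(); print(s['clock'],s['ee_pos'],p,s['wrist_force'])
move_gripper(0.0,60)
s=read_state(); print(s['clock'],s['ee_pos'],s['wrist_force'],s['ft_torque'],s['gripper_width'])
E
```

```text
4.5167 [0.62712238 0.08625923 0.17652931] [0.62676644 0.08626175] [-0.6076347  -0.55350298  0.19303341]
5.0 [0.62692993 0.0862095  0.17650852] [-0.79275249  0.48940505  2.41272813] [-0.06427709  0.19544241  0.0012693 ] 0.4792986718645147
```

Run:
```python
from h import *
import pickle
p=capxy(A0)
for y in np.linspace(83,36,5)[1:]:
    manip.move_linear(np.r_[p,ZG],Rd(np.radians(y)),max_speed=.05)
    s=read_state(); o=s['orientation']; print(round(s['clock'],2),y,np.degrees(np.arctan2(o[1,0],o[0,0])).round(2),s['ee_pos'].round(4),np.round(s['wrist_force'],1),np.round(s['ft_torque'],2))
for n in ['wrist','top','scene']:
    d=optics.grab_frame(n); save(n+'2',d['frame']); pickle.dump(d,open(n+'2.pkl','wb'))
```

```text
5.36 71.25 71.4 [0.6272 0.0862 0.1765] [0.7 0.  4.2] [-0.05  0.03 -0.06]
5.72 59.5 59.74 [0.6272 0.0863 0.1765] [ 1.1 -0.5  4.3] [-0.09 -0.18 -0.01]
6.08 47.75 48.05 [0.6273 0.0864 0.1764] [1.  1.2 4.6] [ 0.01 -0.28 -0.09]
6.43 36.0 36.37 [0.6273 0.0864 0.1765] [1.9 0.5 5.7] [ 0.03 -0.28 -0.11]
```

View pics/wrist2.png

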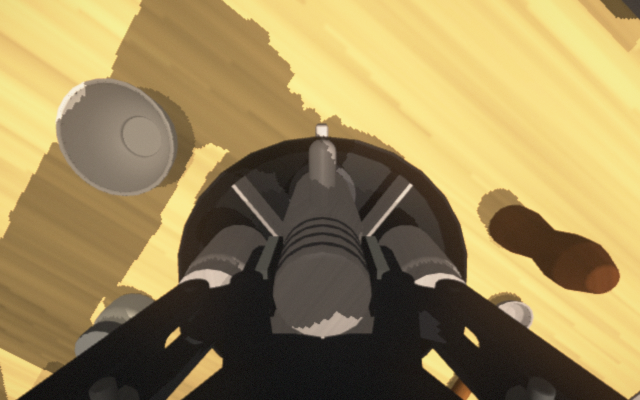

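View pics/top2.png

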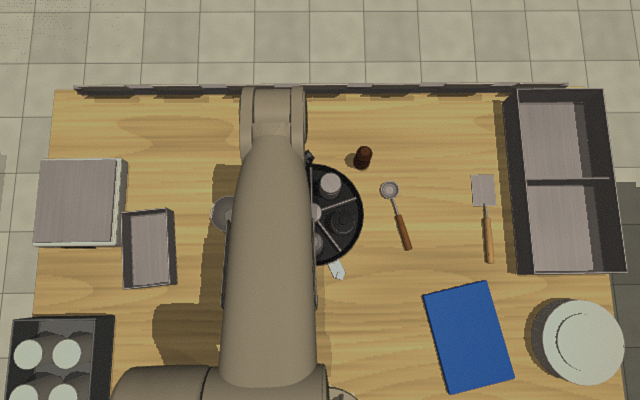

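```bash
cat >> h.py <<'E'
def meas(d,K0,hub,ca):
    P=cloud(d); r=np.hypot(P[...,0]-K0[0],P[...,1]-K0[1]); a=np.arctan2(P[...,1]-K0[1],P[...,0]-K0[0])
    da=np.degrees((a-ca+np.pi)%(2*np.pi)-np.pi)
    m=(r>.032)&(r<.060)&(P[...,2]>.132)&(P[...,2]<.152)&(abs(da)<40)
    v,u=np.nonzero(m)
    mean=P[m].mean(0); L=[]
    for lo,hi in [(.032,.04),(.04,.048),(.048,.06)]:
        mm=m&(r>lo)&(r<hi); L.append(P[mm][:,:2].mean(0)-K0)
    print('spout n',m.sum(),'dev deg',da[m].mean().round(2),'slope',[np.degrees(np.arctan2(q[1],q[0])).round(2) for q in L], 'linefit',np.degrees(np.arctan2(*(L[2]-L[0])[::-1])).round(2))
    rh=np.hypot(P[...,0]-hub[0],P[...,1]-hub[1]); ah=np.arctan2(P[...,1]-hub[1],P[...,0]-hub[0])
    dh=np.degrees((ah-ca+np.pi)%(2*np.pi)-np.pi)
    mt=(rh>.1385)&(rh<.152)&(P[...,2]>.056)&(P[...,2]<.070)&(abs(dh)<12)
    print('tab n',mt.sum(),'dev',dh[mt].mean().round(2) if mt.any() else None, 'px',np.argwhere(mt).mean(0) if mt.any() else None)
    for sgn in (1,-1):
        mp=(rh>.07)&(rh<.125)&(P[...,2]>.058)&(P[...,2]<.069)&(abs(dh-sgn*36)<6)
        print('part',sgn,mp.sum(),dh[mp].mean().round(2) if mp.any() else None)
E
python3 - <<'E'
from h import *
import pickle
d=pickle.load(open('wrist2.pkl','rb'))
meas(d,capxy(A0),HUB,A0)
f=d['frame'][110:240,240:410]; save('w2z',cv2.resize(f,None,fx=4.5,fy=4.5,interpolation=cv2.INTER_CUBIC))
E
```

```text
spout n 1310 dev deg 0.37 slope [np.float64(36.59), np.float64(36.24), np.float64(36.32)] linefit 35.75
tab n 152 dev 0.35 px [129.96052632 321.01973684]
part 1 384 36.19
part -1 388 -35.65
```

View pics/w2z.png

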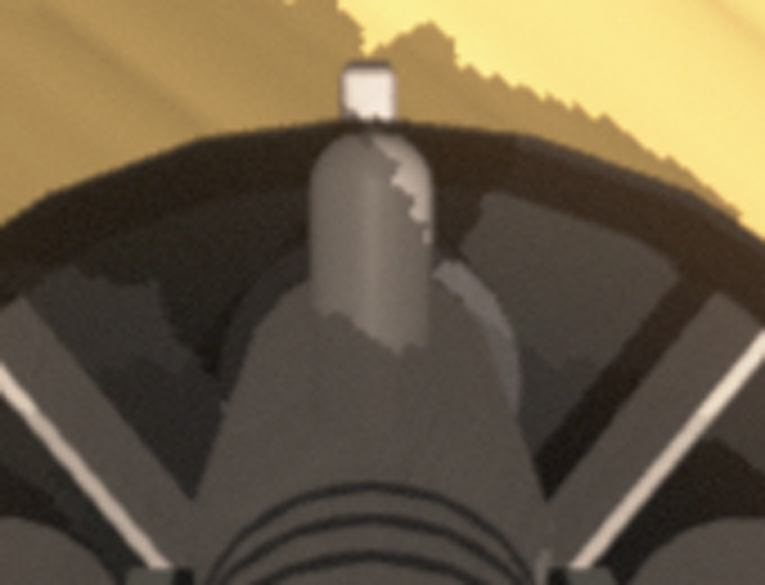

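```bash
cat >> h.py <<'E'
def arc(a0,a1,n,sp=.02):
    for a in np.linspace(a0,a1,n+1)[1:]:
        t=np.radians(a); manip.move_linear(np.r_[capxy(t),ZG],Rd(t),max_speed=sp)
        s=read_state(); o=s['orientation']; q=s['ee_pos'][:2]-HUB
        print(round(s['clock'],2),a.round(1),'yaw',(np.degrees(np.arctan2(o[1,0],o[0,0]))%360).round(2),'ang',(np.degrees(np.arctan2(q[1],q[0]))%360).round(2),'r',np.hypot(*q).round(4),np.round(s['wrist_force'],1),np.round(s['ft_torque'],2))
        if np.linalg.norm(s['wrist_force'])>25: print('FORCE');break
E
python3 - <<'E'
from h import *
arc(36,66,3)
E
```

```text
7.47 46.0 yaw 46.41 ang 45.96 r 0.0854 [0.2 0.6 5.4] [-0.02 -0.17  0.08]
8.37 56.0 yaw 56.41 ang 55.96 r 0.0852 [ 0.6 -0.   5.3] [-0.03 -0.22  0.07]
9.26 66.0 yaw 66.4 ang 65.96 r 0.0851 [ 0.7 -0.   6.5] [-0.06 -0.13  0.07]
```

Run:
```python
from h import *
import pickle
arc(66,196,13)
for n in ['wrist','top','scene']:
    d=optics.grab_frame(n); save(n+'3',d['frame']); pickle.dump(d,open(n+'3.pkl','wb'))
a=np.radians(196); meas(pickle.load(open('wrist3.pkl','rb')),capxy(a),HUB,a)
```

```text
10.15 76.0 yaw 76.4 ang 75.96 r 0.0851 [0.7 0.4 6.8] [-0.08 -0.11  0.08]
11.04 86.0 yaw 86.4 ang 85.94 r 0.085 [ 0.7 -0.9  5.3] [-0.13 -0.14  0.01]
11.93 96.0 yaw 96.4 ang 95.89 r 0.085 [ 1.  -1.   5.3] [-0.06 -0.07  0.04]
12.82 106.0 yaw 106.4 ang 105.88 r 0.0851 [ 0.4 -0.9  5.6] [-0.02 -0.12  0.07]
13.72 116.0 yaw 116.41 ang 115.85 r 0.0852 [1.3 0.8 7.6] [ 0.   -0.13  0.07]
14.61 126.0 yaw 126.41 ang 125.88 r 0.0853 [-0.1  1.2  6.1] [ 0.15 -0.01  0.08]
15.5 136.0 yaw 136.42 ang 135.86 r 0.0855 [-0.4  0.6  6.7] [0.21 0.04 0.08]
16.39 146.0 yaw 146.43 ang 145.85 r 0.0857 [-1.   1.2  7.5] [0.27 0.18 0.05]
17.28 156.0 yaw 156.43 ang 155.83 r 0.0859 [-1.4  1.   8.4] [ 0.26  0.29 -0.  ]
18.18 166.0 yaw 166.42 ang 165.8 r 0.0861 [-3.6  1.9  9.5] [0.21 0.47 0.06]
19.07 176.0 yaw 176.42 ang 175.74 r 0.0863 [-2.8  1.  10.3] [0.17 0.61 0.07]
19.96 186.0 yaw 186.41 ang 185.67 r 0.0865 [-5.   0.5 11.4] [0.07 0.89 0.06]
20.85 196.0 yaw 196.4 ang 195.59 r 0.0868 [-6.2 -1.2 11.1] [-0.12  0.98  0.1 ]
spout n 1323 dev deg -0.45 slope [np.float64(-164.45), np.float64(-164.63), np.float64(-164.33)] linefit -164.08
tab n 139 dev -0.72 px [130.00719424 323.77697842]
part 1 384 34.78
part -1 388 -35.83
```

View pics/wrist3.png

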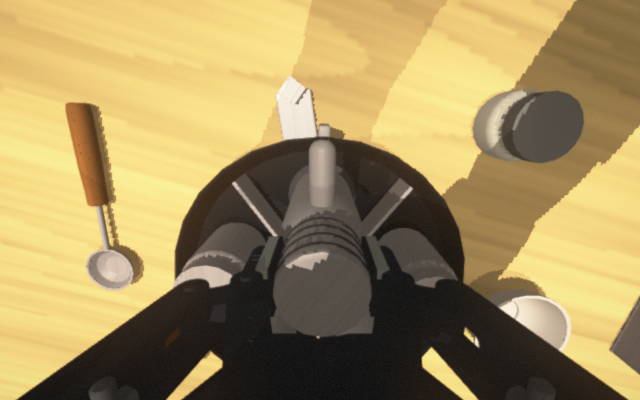

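View pics/scene3.png

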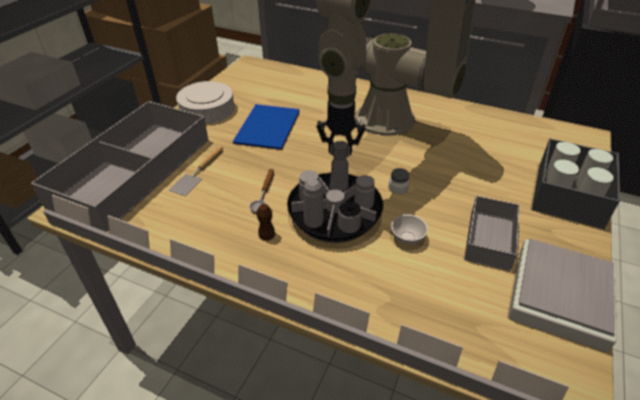

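```bash
cat >> h.py <<'E'
def tongue(d,hub):
    P=cloud(d); R=np.hypot(P[...,0]-hub[0],P[...,1]-hub[1]); a=np.degrees(np.arctan2(P[...,1]-hub[1],P[...,0]-hub[0]))%360
    f=d['frame'].astype(int); g=(f.max(-1)-f.min(-1)<45)&(f.min(-1)>90)
    for lo,hi in [(.158,.166),(.166,.174),(.174,.182),(.182,.194)]:
        m=g&(R>lo)&(R<hi)&(a>185)&(a<225)&(P[...,2]<.03)
        if m.any(): print('tongue',lo,m.sum(),a[m].mean().round(2),a[m].min().round(2),a[m].max().round(2),((a[m].min()+a[m].max())/2).round(2))
E
sed -i 's/^RAD_.*//' h.py
python3 - <<'E'
from h import *
import pickle
d=pickle.load(open('wrist3.pkl','rb')); tongue(d,HUB); tongue(d,HUB+[-.0015,0])
arc(196,204.5,1)
d=optics.grab_frame('wrist'); save('wrist4',d['frame']); pickle.dump(d,open('wrist4.pkl','wb'))
a=np.radians(204.5); tongue(d,HUB); meas(d,capxy(a),HUB,a)
h=HUB+[-.0015,0]; tongue(d,h); meas(d,capxy(a)+[-.0015,0],h,a)
E
```

```text
tongue 0.158 300 204.73 198.69 210.58 204.64
tongue 0.166 317 204.56 199.12 210.33 204.72
tongue 0.174 325 204.61 199.32 210.09 204.7
tongue 0.182 168 204.89 201.65 208.32 204.98
tongue 0.158 304 204.87 199.1 210.78 204.94
tongue 0.166 322 204.81 199.28 210.59 204.93
tongue 0.174 304 204.89 199.48 210.34 204.91
tongue 0.182 130 205.06 202.05 207.87 204.96
21.78 204.5 yaw 204.88 ang 204.08 r 0.0869 [-7.1 -2.8 11.7] [-0.31  1.1   0.14]
tongue 0.158 297 204.73 198.72 210.57 204.65
tongue 0.166 323 204.73 199.07 210.22 204.65
tongue 0.174 315 204.74 199.4 209.92 204.66
tongue 0.182 161 204.81 201.53 208.13 204.83
spout n 1327 dev deg -0.54 slope [np.float64(-156.05), np.float64(-156.22), np.float64(-155.91)] linefit -155.62
tab n 138 dev -0.74 px [130.14492754 323.72463768]
part 1 385 34.68
part -1 386 -35.79
tongue 0.158 309 204.93 198.89 210.8 204.84
tongue 0.166 311 204.93 199.34 210.46 204.9
tongue 0.174 305 204.97 199.63 210.16 204.9
tongue 0.182 122 205.05 202.01 208.04 205.02
spout n 1328 dev deg 0.28 slope [np.float64(-155.13), np.float64(-155.38), np.float64(-155.19)] linefit -155.3
tab n 138 dev -0.5 px [130.14492754 323.72463768]
part 1 385 35.45
part -1 377 -35.99
```

View pics/wrist4.png

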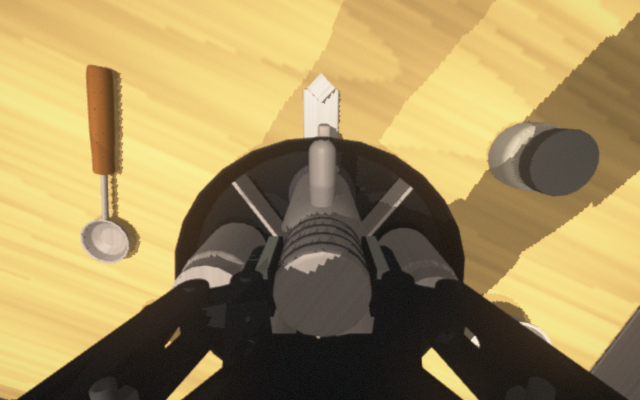

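```bash
cat > fin.py <<'E'
from h import *
import pickle,sys
def go(a,r,dyaw=0):
    t=np.radians(a); manip.move_linear(np.r_[capxy(t,r),ZG+.0],Rd(t+np.radians(dyaw)),max_speed=.004)
    manip.hold(.3)
    s=read_state(); o=s['orientation']; q=s['ee_pos'][:2]-HUB
    print(round(s['clock'],2),'yaw',np.degrees(np.arctan2(o[1,0],o[0,0]))%360,'ang',np.degrees(np.arctan2(q[1],q[0]))%360,np.hypot(*q),np.round(s['wrist_force'],1),np.round(s['ft_torque'],2),s['gripper_width'])
    d=optics.grab_frame('wrist'); save(sys.argv[1],d['frame']); pickle.dump(d,open(sys.argv[1]+'.pkl','wb'))
    for h in (HUB,HUB+[-.0015,0]):
        A=np.radians(204.5); tongue(d,h); meas(d,h+capxy(A)-HUB,h,A)
go(*map(float,sys.argv[2:]))
E
python3 fin.py wrist5 205.35 .0865
python3 - <<'E'
import cv2
f=cv2.imread('pics/wrist5.png')[60:220,230:410]; cv2.imwrite('pics/w5z.png',cv2.resize(f,None,fx=3.7,fy=3.7,interpolation=cv2.INTER_CUBIC))
E
```

```text
22.77 yaw 205.76228083563538 ang 204.93523674696243 0.0870235774836647 [-2.5  1.2  8.3] [0.04 0.35 0.09] 0.4791411932712191
tongue 0.158 301 204.7 198.95 210.36 204.66
tongue 0.166 310 204.67 199.04 210.13 204.59
tongue 0.174 310 204.7 199.32 209.89 204.6
tongue 0.182 159 204.77 201.55 208.14 204.84
spout n 1330 dev deg 2.02 slope [np.float64(-153.02), np.float64(-153.67), np.float64(-153.64)] linefit -154.92
tab n 145 dev 0.15 px [129.7862069  323.70344828]
part 1 389 35.54
part -1 392 -34.9
tongue 0.158 295 204.93 199.18 210.59 204.89
tongue 0.166 326 204.9 199.21 210.34 204.78
tongue 0.174 292 204.95 199.53 210.1 204.82
tongue 0.182 119 204.96 202.34 207.76 205.05
spout n 1332 dev deg 2.84 slope [np.float64(-152.11), np.float64(-152.8), np.float64(-152.94)] linefit -154.63
tab n 145 dev 0.39 px [129.7862069  323.70344828]
part 1 389 36.32
part -1 382 -35.08
```

View pics/w5z.png

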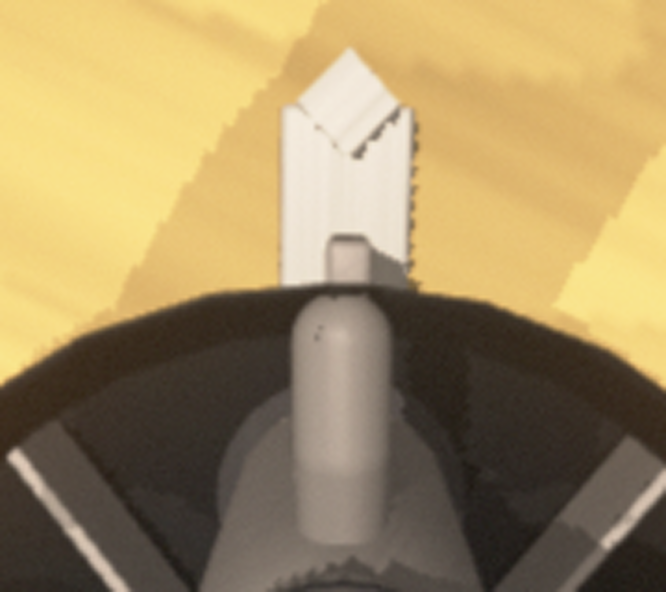

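```bash
python3 fin.py wrist6 205.35 .0865 -1.2
python3 - <<'E'
from h import *
import pickle
f=cv2.imread('pics/wrist6.png')[60:220,230:410]; cv2.imwrite('pics/w6z.png',cv2.resize(f,None,fx=3.7,fy=3.7,interpolation=cv2.INTER_CUBIC))
d=optics.grab_frame('scene'); save('scene6',cv2.resize(d['frame'][130:260,250:450],None,fx=4,fy=4,interpolation=cv2.INTER_CUBIC)); pickle.dump(d,open('scene6.pkl','wb'))
d=optics.grab_frame('top'); save('top6',d['frame']); pickle.dump(d,open('top6.pkl','wb'))
E
```

```text
23.38 yaw 204.54443123852477 ang 205.02526582677658 0.08700643940734018 [-2.8 -0.4  9.8] [-0.05  0.37 -0.05] 0.4772542711026459
tongue 0.158 309 204.68 198.66 210.62 204.64
tongue 0.166 315 204.72 199.13 210.26 204.69
tongue 0.174 311 204.72 199.41 209.96 204.69
tongue 0.182 164 204.75 201.54 208.12 204.83
spout n 1332 dev deg 0.97 slope [np.float64(-154.09), np.float64(-154.64), np.float64(-154.72)] linefit -156.01
tab n 151 dev 0.24 px [129.82781457 321.98013245]
part 1 385 35.66
part -1 384 -34.82
tongue 0.158 303 204.92 199.01 210.78 204.9
tongue 0.166 328 204.9 199.36 210.49 204.93
tongue 0.174 293 204.98 199.65 210.16 204.91
tongue 0.182 123 204.91 202.31 207.73 205.02
spout n 1332 dev deg 1.79 slope [np.float64(-153.12), np.float64(-153.8), np.float64(-154.03)] linefit -155.9
tab n 151 dev 0.49 px [129.82781457 321.98013245]
part 1 386 36.44
part -1 372 -35.0
```

View pics/w6z.png

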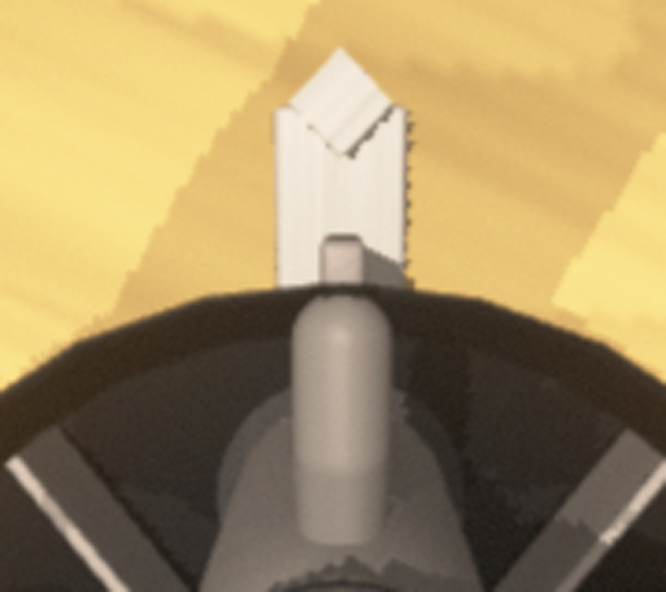

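View pics/scene6.png

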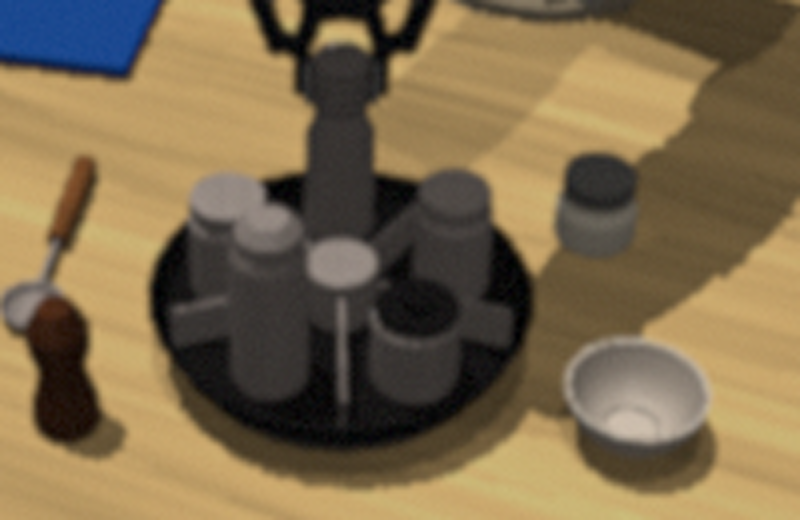

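View pics/top6.png

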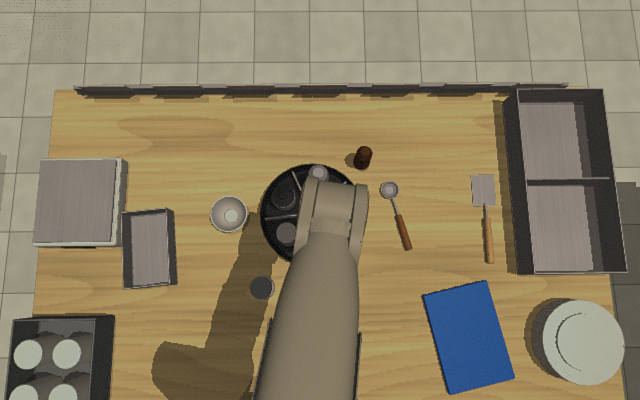

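Run:
```python
from h import *
move_gripper(0.0,90); manip.hold(.5)
s=read_state(); print(s['clock'],s['wrist_force'],s['ft_torque'],s['gripper_width'],np.abs(s['joint_vel']).max())
d=optics.grab_frame('top');P=cloud(d)
for c in ([.5577,.0358],HUB):
    r=np.hypot(P[...,0]-c[0],P[...,1]-c[1]); m=(P[...,2]>.058)&(P[...,2]<.068)&(r<.13)&(r>.04)
    a=np.arctan2(P[m][:,1]-c[1],P[m][:,0]-c[0])
    print('part',m.sum(),np.degrees(np.angle(np.exp(5j*a).mean()))/5%72)
d=optics.grab_frame('wrist'); A=np.radians(204.5); tongue(d,HUB); meas(d,capxy(A),HUB,A); save('wrist7',d['frame'])
P0=np.load('P.npy')
d2=d
```

```text
24.2417 [-2.53204406 -0.78759069  9.75751427] [-0.00756028  0.40929724 -0.02622489] 0.47920037404965454 0.0010150187059140257
part 93 22.571630799870654
part 93 22.65976551683228
tongue 0.158 309 204.73 198.81 210.63 204.72
tongue 0.166 312 204.72 199.13 210.27 204.7
tongue 0.174 313 204.75 199.44 209.95 204.7
tongue 0.182 166 204.75 201.56 208.15 204.85
spout n 1325 dev deg 1.05 slope [np.float64(-153.89), np.float64(-154.6), np.float64(-154.68)] linefit -156.3
tab n 150 dev 0.25 px [129.77333333 322.        ]
part 1 387 35.66
part -1 386 -34.79
```

Run:
```python
from h import *
import pickle
d=pickle.load(open('top6.pkl','rb'));P=cloud(d);c=np.array([.5577,.0358])
r=np.hypot(P[...,0]-c[0],P[...,1]-c[1]); m=(P[...,2]>.058)&(P[...,2]<.068)&(r<.13)&(r>.04)
a=np.degrees(np.arctan2(P[m][:,1]-c[1],P[m][:,0]-c[0]))%360
for e in (24.6,96.6,168.6,240.6,312.6):
    k=abs((a-e+180)%360-180)<36; print(e,k.sum(),np.sort(a[k]).round(1)[::4], np.median(a[k]) if k.any() else None)
f=d['frame'][150:290,240:380]; save('top6z',cv2.resize(f,None,fx=4.2,fy=4.2,interpolation=cv2.INTER_CUBIC))
s=pickle.load(open('scene6.pkl','rb'));P=cloud(s)
r=np.hypot(P[...,0]-c[0],P[...,1]-c[1]);m=(P[...,2]>.055)&(P[...,2]<.07)&(r<.125)&(r>.04)
a=np.degrees(np.arctan2(P[m][:,1]-c[1],P[m][:,0]-c[0]))%360
for e in (24.6,96.6,168.6,240.6,312.6):
    k=abs((a-e+180)%360-180)<8; print('scene',e,k.sum(),np.median(a[k]) if k.any() else None)
# predicted partition lines in scene for 204.6 vs 206 etc
for e in (22.6,24.6,26.6):
    print(e,proj(s,[np.r_[c+rr*np.array([np.cos(np.radians(e)),np.sin(np.radians(e))]),.064] for rr in (.04,.12)]).round(1).tolist())
```

```text
24.6 31 [23.3 23.7 23.9 24.4 24.5 24.9 24.9 44.5] 24.461234558629382
96.6 59 [62.8 73.  80.4 94.3 95.2 95.6 95.8 95.9 96.1 96.5 96.6 96.7 96.9 97.1
 97.3] 95.99718048789471
168.6 4 [140.2] 145.63006366154445
240.6 0 [] None
312.6 2 [312.3] 312.3574863230162
scene 24.6 30 23.198463277122784
scene 96.6 38 96.03247889465132
scene 168.6 33 168.56493374656228
scene 240.6 1 236.7618711275728
scene 312.6 41 312.23514973577323
22.6 [[334.9, 208.0], [334.5, 228.5]]
24.6 [[335.4, 208.0], [336.1, 228.5]]
26.6 [[335.9, 208.0], [337.7, 228.5]]
```

View pics/top6z.png

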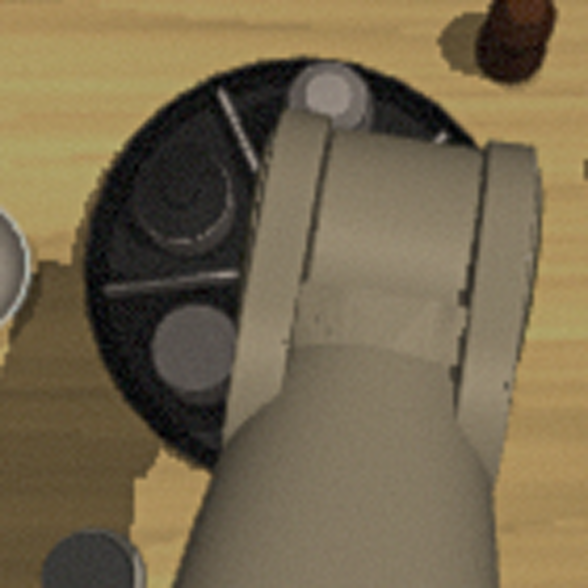

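Run:
```python
from h import *
job_done(); s=read_state(); print(s['clock'],s['gripper_width'],s['wrist_force'])
```

```text
the job is handed in; nothing more can be done
the job is handed in; nothing more can be done
```

The job is done and handed in. I gripped the dispenser by its cap and swivelled it 47° until the spout stood over the tab. I then turned the carousel about 168.5° to the pointer, in short slow arc steps with brief pauses between them. A final 1.2° swivel corrected some slip of the spout. The arm still holds the cap with 90 N; I handed in at about 24.4 s on the clock.

| Last check | Result |
|---|---|
| Wrist camera | tab at 204.75°, pointer at 204.7° |
| Spout, tab and pointer in the wrist picture | in line to within about 1 pixel |
| Top camera, two clearly visible partitions | carousel at about 204.3°, pointer at 204.6° |
| Forces and motion | wrist force about 10 N (about 14 N at most in my readings), joints still |
| Bystanders | looked unmoved in the top and scene pictures |

- **Spout angle:** depth-based estimates disagreed by about 1–2°. A line along the spout gave about 203.7–204.0°, and spout points taken from the assumed cap axis gave about 205.5°. I relied on the wrist picture, which lies between them.
- **Top partition average:** the automatic average was about 2° off, because stray points from the other containers and the arm got into it. I discarded it for the two clear partitions.

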